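Find and flag the loose wing knob on an air manifold

TASK

One of the three blue wing knobs on the manifold's sloping panel has worked loose: try them by twisting anticlockwise, leave any that holds firm, and turn the loose one round to its stop, about 70 degrees on. Then take the red marker from among the bottles and stand it upright on the ledge, on the ringed spot in front of the loose knob. Leave the bottles, the carton and the spray can where they stand.

Things in the scene. Friction and masses are not known exactly. Their poses are not given: they have to be found in the camera images.
- manifold: grey air manifold, fixed, 160 mm deep (x), 270 mm wide (y). Origin on the bench under it; x from front (robot side) to back, y left, z up. Front ledge 12 mm high (x -97 to -33 mm); behind it a light grey metal panel slopes up away from the robot at 24 degrees from level (33 mm high in front, 80 mm at the back), with three blue wing knobs square on it, 90 mm apart along y; brass outlets at the back
- wing_a (a point): left blue wing knob: middle of its wing, on the turning axis, 30 mm out from the sloping panel. z points out of the panel along the axis, x along the wing, y across it; turns with the knob. Wing 44 mm long, 11 mm thick, from 9 to 43 mm off the panel, on a round hub of 17 mm radius that reaches 9.5 mm off the panel. Wing directions differ from knob to knob
- knob_a (a joint): turn of the left knob, rad: 0 at the start, grows anticlockwise seen from outside the panel. In each run exactly one of the three knobs, any of them, is loose: it turns with about 0.08 N m, stays where it is left, and has a stop at 1.2. The two tight ones give no more than 0.3 rad of springy play under a twist of 2 N m
- spot_a (a point): centre of the round landing spot (white ring, 54 mm across) on the ledge in front of the left knob, at the ledge's top surface; z up
- wing_b (a point): middle blue wing knob: middle of its wing, on the turning axis, 30 mm out from the sloping panel. z points out of the panel along the axis, x along the wing, y across it; turns with the knob. Wing 44 mm long, 11 mm thick, from 9 to 43 mm off the panel, on a round hub of 17 mm radius that reaches 9.5 mm off the panel. Wing directions differ from knob to knob
- knob_b (a joint): turn of the middle knob, rad: 0 at the start, grows anticlockwise seen from outside the panel. In each run exactly one of the three knobs, any of them, is loose: it turns with about 0.08 N m, stays where it is left, and has a stop at 1.2. The two tight ones give no more than 0.3 rad of springy play under a twist of 2 N m
- spot_b (a point): centre of the round landing spot (white ring, 54 mm across) on the ledge in front of the middle knob, at the ledge's top surface; z up
- wing_c (a point): right blue wing knob: middle of its wing, on the turning axis, 30 mm out from the sloping panel. z points out of the panel along the axis, x along the wing, y across it; turns with the knob. Wing 44 mm long, 11 mm thick, from 9 to 43 mm off the panel, on a round hub of 17 mm radius that reaches 9.5 mm off the panel. Wing directions differ from knob to knob
- knob_c (a joint): turn of the right knob, rad: 0 at the start, grows anticlockwise seen from outside the panel. In each run exactly one of the three knobs, any of them, is loose: it turns with about 0.08 N m, stays where it is left, and has a stop at 1.2. The two tight ones give no more than 0.3 rad of springy play under a twist of 2 N m
- spot_c (a point): centre of the round landing spot (white ring, 54 mm across) on the ledge in front of the right knob, at the ledge's top surface; z up
- marker: red marker, loose, 64 mm tall, about 60 g: a round foot of 40 mm diameter and 7 mm high, above it a nearly straight round body of 27 mm diameter (25 mm near the top) with a white band. Origin: centre of its underside, z up along it
- marker_mid (a point): the red marker's centre, half-way up (32 mm above its underside)
- pill_bottle_mid (a point): small white bottle, 28 mm diameter, 60 mm tall, a bystander standing near the marker; this point is its centre, half-way up; z is up along it
- white_carton_mid (a point): small grey-white card box, 40 x 46 x 51 mm tall, a bystander standing near the marker; this point is its centre, half-way up; z is up along it
- thinner_bottle_mid (a point): white bottle with blue cap, 40 mm diameter, 92 mm tall, a bystander standing near the marker; this point is its centre, half-way up; z is up along it
- can_mid (a point): tall spray can, 66 mm diameter, 225 mm tall, a bystander standing beyond the right end of the manifold; this point is its centre, half-way up; z is up along it
There are look-alikes about, which are no part of the job. What is meant by the marker is not green or yellow, and is the larger of those in its own colour.

How it is judged:
On the way, in this order (a step that is already met when the one before it is completed fails the run):
1. the loose knob is turned by more than 0.95 rad (54 degrees; its stop is at 69) (value of joint any of knob_a, knob_b, knob_c above 0.95 rad), for 0.2 s.
2. the marker stands on the ringed spot in front of that knob (((value of joint knob_a above 0.9 rad and value of joint each of knob_b, knob_c below 0.35 rad and horizontal distance between marker and spot_a below 0.02 m and z of marker in the frame of manifold between 0.009 and 0.017 m and angle between marker's own z axis and vertical below 0.1 rad and linear speed of marker below 0.02 m/s) or (value of joint knob_b above 0.9 rad and value of joint each of knob_a, knob_c below 0.35 rad and horizontal distance between marker and spot_b below 0.02 m and z of marker in the frame of manifold between 0.009 and 0.017 m and angle between marker's own z axis and vertical below 0.1 rad and linear speed of marker below 0.02 m/s) or (value of joint knob_c above 0.9 rad and value of joint each of knob_a, knob_b below 0.35 rad and horizontal distance between marker and spot_c below 0.02 m and z of marker in the frame of manifold between 0.009 and 0.017 m and angle between marker's own z axis and vertical below 0.1 rad and linear speed of marker below 0.02 m/s))), for 0.2 s.
At the end, for the whole second after the job is handed in: the loose knob stays turned over 0.9 rad, the tight ones under 0.35 rad; the marker stands upright (within 6 degrees), at rest on the ledge, within 20 mm of the centre of the spot before the loose knob; the four bystanders stand upright within 30 mm of where they were (((value of joint knob_a above 0.9 rad and value of joint each of knob_b, knob_c below 0.35 rad and horizontal distance between marker and spot_a below 0.02 m and z of marker in the frame of manifold between 0.009 and 0.017 m and angle between marker's own z axis and vertical below 0.1 rad and linear speed of marker below 0.02 m/s) or (value of joint knob_b above 0.9 rad and value of joint each of knob_a, knob_c below 0.35 rad and horizontal distance between marker and spot_b below 0.02 m and z of marker in the frame of manifold between 0.009 and 0.017 m and angle between marker's own z axis and vertical below 0.1 rad and linear speed of marker below 0.02 m/s) or (value of joint knob_c above 0.9 rad and value of joint each of knob_a, knob_b below 0.35 rad and horizontal distance between marker and spot_c below 0.02 m and z of marker in the frame of manifold between 0.009 and 0.017 m and angle between marker's own z axis and vertical below 0.1 rad and linear speed of marker below 0.02 m/s)) and distance of each of pill_bottle_mid, white_carton_mid, thinner_bottle_mid, can_mid from where it was at the start of the episode below 0.03 m and angle between each of pill_bottle_mid, white_carton_mid, thinner_bottle_mid, can_mid's own z axis and vertical below 0.2 rad); the robot touches nothing.
It fails at once if a second (tight) knob forced round beyond 0.45 rad (value of joint each of knob_a, knob_b above 0.45 rad or value of joint each of knob_a, knob_c above 0.45 rad or value of joint each of knob_b, knob_c above 0.45 rad).
It fails at once if a bystander is shifted by more than 30 mm or tipped (distance of any of pill_bottle_mid, white_carton_mid, thinner_bottle_mid, can_mid from where it was at the start of the episode above 0.03 m or angle between any of pill_bottle_mid, white_carton_mid, thinner_bottle_mid, can_mid's own z axis and vertical above 0.35 rad).
It also fails if it takes over 72 s, if anything falls off the work surface, if the arm or the gripper's body presses on something with over 40 N, if the wrist force passes 120 N, or if a joint passes its speed limit or range.

ROBOT

A 7-joint arm with a two-finger parallel gripper is mounted at the origin on a cart in front of the work surface, level with it; the furniture and walls round the work are solid. World frame = base frame: x ahead of the robot, y to its left, z up, the work surface at z = 0. Lengths are in m, angles in rad, forces in N, time in s.
With the tool pointing down it reaches from about 0.4 to 0.85 m from the base axis. Payload 10.4 kg.
Tool frame: the origin (TCP) lies at the very end of the fingers, on their centre line; the grasp point (between the pads) lies 19 mm behind it; y points along the fingers, z is the direction in which the jaws open and shut, and the axes are right-handed (so a half turn about y gives the same grasp; the last joint's range is limited). The gripper opens to 85 mm and grips with 20 to 120 N. Pads are 22 mm wide; open, the fingers measure 114 mm over their backs; the gripper's body (76 mm by 85 mm) begins 54 mm behind the grasp point. The pads swing forward as they close: fully open they stand 13 mm farther back than shut.
Start: joints at [1.139, 0.332, -0.065, 1.46, 0.022, 1.35, -0.088], TCP at [0.248, -0.574, 0.231] pointing down, gripper open.
Joint ranges: [-2.6, 2.6], [-0.5, 2.12], [-1.47, 1.34], [0.16, 2.42], [-1.27, 4.41], [0.06, 2.06], [-2.6, 2.6]. Speed limits (rad/s): [2.22, 2.22, 2.79, 2.79, 3.14, 3.14, 3.14].

INTERFACE

Orientations are given as a unit quaternion [x, y, z, w].
In Python, from workcell import manip gives the robot as it stands.
- The arm moves only by the tool arm_command, never from a script. Its argument "commands" is a list that holds one entry, the list of rows, each a list of 6 numbers: the shift along the world's x, y, z in cm, then the turn, a rotation vector about the world's x, y, z in degrees. A call has 1 to 20 rows; each row is the pose to reach, as a shift and turn from the pose commanded when the call began; what a row does not reach only later rows make up. A row lasts 1/10 s, in which the tool goes at most 50 mm and 8.59 degrees, less where a joint would pass 70% of its speed; a pose out of reach is approached as far as the arm can. A call with a gripper value outside its range is refused whole. "claw" is the finger opening in cm, from 0 to 8.54, set as the call begins (left out, the last holds). The fingers move at their own pace and stop on an object; "newtons" is the grip in N (left out, the last holds). Time passes only in rows, so rows that repeat a pose let the fingers close. It gives the time, the measured TCP pose, the force and the opening at its end, in the units of the state.
- manip.get_obs(): the state, without advancing time (a new reading comes with each control period).
- manip.camera(name): name is "scene" or "side" or "wrist"; returns a dict with "pixels" (480x640x3 uint8, blue, green, red), "depth" (480x640 float32, m along the optical axis (not along the pixel's ray), 0 where there is no reading), "K" (3x3 intrinsics, pixels), "rvec" (rotation vector, rad) and "tvec" (3), from world to camera coordinates, as OpenCV has them. Camera axes: x right, y down, z forward; pixel columns grow to the right and rows downward; lengths in m; the calibration is good to about 2 mm. A picture is of the moment at which its call begins.
- manip.hand_in(): hands the job in, once; it reports no verdict.
Trained networks look in the newest picture that a camera, given by its name, has taken for a name from the list of things; names that differ only in an ending like _2 or _b are one class to them, and where a whole thing is asked for, a point or a joint stands for the part that bears it (a point fixed in the world has none). Each returns a list of dicts, best first, with "p" (0 to 1); they miss things now and then, are a little off and sometimes report something else, mostly with a low value. They report only what shows in the picture. A call takes as long as a camera call. They do not tell look-alikes from the thing itself.
- manip.masks_of(camera, thing): "mask" (480x640 bool, what is visible of it) and "bbox" ([left, top, right, bottom] in pixels, round what is visible of it).
The state is a dict: "clock": time; "joint_pos": joint angles; "joint_velocities": joint speeds; "tau": joint torques, N m; "position": TCP position; "ee_rot": TCP orientation; "ft_force": force on the tool from outside, world axes, zero at the start; "torque": the same for the moment, N m; "grip_width": opening from 0.0 (shut) to 1.0 (fully open).
Only numpy, scipy, OpenCV 4.12 (cv2) and the standard library are available. Lean on these libraries where they do the work, as an engineer would, in place of code of your own. Each camera call takes 0.05 s, during which the arm holds its last target.

## Working session

There is one attempt and no reset: what is moved stays moved. The work goes in short steps, Python scripts to look and compute and a tool call to move; the robot and the scene stay as the last step left them, time stands still between calls to the robot, and variables do not carry over. Pictures are saved under pics/ and viewed, and the job is handed in when it is done.

Besides the shell and the picture viewer there is one more tool, called after ">>>" as name([rows], argument=value, ...), one row to a line, values as JSON. arm_command: Moves the arm, as the interface text tells. Its arguments: {"type":"object","properties":{"commands":{"type":"array"},"claw":{"type":"number"},"newtons":{"type":"number"}},"required":["commands"]}

```bash
mkdir -p pics; cat > h.py <<'E'
import numpy as np,cv2,pickle
from scipy.spatial.transform import Rotation as R
from workcell import manip
def cam(n,save=None):
    c=manip.camera(n)
    if save: cv2.imwrite('pics/'+save+'.png',c['pixels'])
    pickle.dump(c,open('last_%s.pkl'%n,'wb'))
    return c
def pts(c,mask=None):
    d=c['depth'];K=c['K']
    v,u=np.nonzero((d>0)&(mask if mask is not None else True))
    z=d[v,u]
    P=np.stack([(u-K[0,2])*z/K[0,0],(v-K[1,2])*z/K[1,1],z],1)
    Rm=cv2.Rodrigues(np.array(c['rvec'],float))[0]
    return (P-np.array(c['tvec']).ravel())@Rm, np.stack([u,v],1)
def proj(c,X):
    return cv2.projectPoints(np.array(X,float).reshape(-1,3),np.array(c['rvec'],float),np.array(c['tvec'],float),c['K'],None)[0].reshape(-1,2)
E
python3 - <<'E'
from h import *
o=manip.get_obs();print({k:np.round(v,3) for k,v in o.items()})
print(R.from_quat(o['ee_rot']).as_matrix().round(2))
for n in ['scene','side','wrist']:
    c=cam(n,n+'0')
    for t in ['manifold','wing_a','marker','pill_bottle_mid','white_carton_mid','thinner_bottle_mid','can_mid']:
        for m in manip.masks_of(n,t):
            P,_=pts(c,m['mask'])
            print(n,t,round(m['p'],2),np.round(m['bbox']),np.median(P,0).round(3) if len(P) else None)
E
```

```text
{'clock': np.float64(0.0), 'joint_pos': array([ 1.139,  0.333, -0.065,  1.461,  0.022,  1.35 , -0.089]), 'joint_velocities': array([-0.001,  0.   ,  0.001, -0.   ,  0.   ,  0.   ,  0.001]), 'tau': array([-1.0000e-03, -6.2545e+01,  4.9000e-02, -3.9161e+01,  1.6000e-02,
        1.0000e-02,  0.0000e+00]), 'position': array([ 0.248, -0.573,  0.231]), 'ee_rot': array([-0.144,  0.693, -0.692,  0.143]), 'ft_force': array([-0.178, -0.468, -0.03 ]), 'torque': array([-0.017, -0.012, -0.007]), 'grip_width': np.float64(1.0)}
[[-0.92 -0.    0.4 ]
 [-0.4   0.   -0.92]
 [ 0.   -1.   -0.  ]]
scene manifold 0.94 [192. 200. 356. 352.] [0.571 0.02  0.042]
scene wing_a 0.85 [222. 265. 246. 291.] [0.587 0.096 0.082]
scene wing_a 0.79 [257. 238. 281. 261.] [0.592 0.006 0.081]
scene wing_a 0.62 [290. 212. 315. 235.] [ 0.594 -0.085  0.08 ]
scene marker 0.89 [390. 213. 409. 248.] [ 0.472 -0.236  0.031]
scene marker 0.74 [378. 249. 402. 286.] [ 0.422 -0.146  0.031]
scene marker 0.72 [439. 223. 451. 244.] [ 0.407 -0.307  0.021]
scene marker 0.49 [457. 192. 476. 215.] [ 0.418 -0.403  0.026]
scene pill_bottle_mi
[... 481 characters left out ...]
282. 306. 302.] [0.592 0.099 0.078]
side wing_a 0.62 [305. 236. 325. 256.] [ 0.598 -0.082  0.077]
side wing_a 0.55 [293. 253. 314. 277.] [0.596 0.008 0.077]
side marker 0.61 [373. 246. 392. 274.] [ 0.429 -0.144  0.025]
side marker 0.51 [362. 223. 380. 253.] [ 0.477 -0.235  0.027]
side pill_bottle_mid 0.48 [376. 204. 388. 229.] [ 0.474 -0.345  0.029]
side white_carton_mid 0.88 [386. 229. 408. 257.] [ 0.409 -0.221  0.037]
side white_carton_mid 0.43 [255. 236. 355. 335.] [0.578 0.041 0.039]
side thinner_bottle_mid 0.96 [344. 209. 363. 245.] [ 0.536 -0.241  0.049]
side thinner_bottle_mid 0.32 [278. 280. 304. 301.] [0.592 0.099 0.079]
side can_mid 0.91 [290. 164. 315. 235.] [ 0.651 -0.178  0.145]
```

```bash
python3 - <<'E'
from h import *
c=pickle.load(open('last_scene.pkl','rb'));cv2.imwrite('pics/s_zoom.png',cv2.resize(c['pixels'][100:370,180:500],(800,675),interpolation=cv2.INTER_CUBIC)[:600])
c=pickle.load(open('last_side.pkl','rb'));cv2.imwrite('pics/d_zoom.png',cv2.resize(c['pixels'][150:350,240:440],(600,600),interpolation=cv2.INTER_CUBIC))
E
```

```text
(no output)
```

View pics/s_zoom.png

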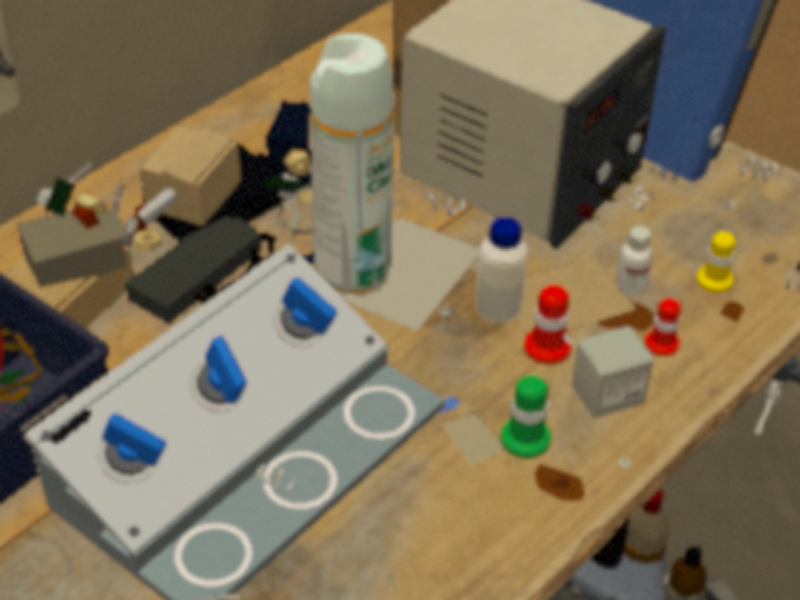

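View pics/d_zoom.png

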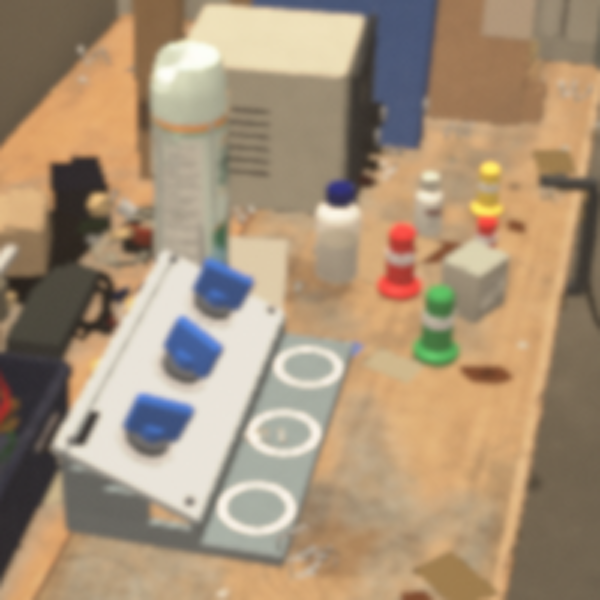

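View pics/scene0.png

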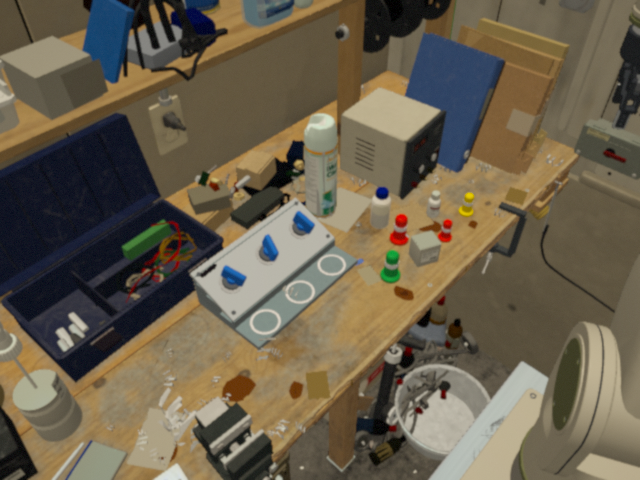

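```bash
cat > est.py <<'E'
from h import *
for n in ['scene','side']:
    c=pickle.load(open('last_%s.pkl'%n,'rb'))
    P,uv=pts(c); px=c['pixels'][uv[:,1],uv[:,0]].astype(int)
    hsv=cv2.cvtColor(c['pixels'],cv2.COLOR_BGR2HSV)[uv[:,1],uv[:,0]].astype(int)
    box=(P[:,0]>.45)&(P[:,0]<.75)&(P[:,1]>-.2)&(P[:,1]<.22)
    b=box&(P[:,2]>.035)&(P[:,2]<.085)&(hsv[:,1]<45)&(px.min(1)>120)
    Q=P[b]
    rng=np.random.default_rng(0);best=0
    for _ in range(400):
        s=Q[rng.choice(len(Q),3,False)];nn=np.cross(s[1]-s[0],s[2]-s[0]);l=np.linalg.norm(nn)
        if l<1e-4: continue
        nn/=l; nn*=np.sign(nn[2])
        if nn[2]<.8 or nn[2]>.97: continue
        k=abs((Q-s[0])@nn)<.003
        if k.sum()>best: best=k.sum();bi=k
    for _ in range(3):
        c0=Q[bi].mean(0);nn=np.linalg.svd(Q[bi]-c0,full_matrices=False)[2][2];nn*=np.sign(nn[2]);bi=abs((Q-c0)@nn)<.0025
    yaw=np.arctan2(-nn[1],-nn[0])
    print(n,'panel n',nn.round(3),'tilt',np.degrees(np.arccos(nn[2])).round(2),'yaw',np.degrees(yaw).round(2),bi.sum(),best)
    # wings
    for m in manip.masks_of(n,'wing_a') if False else []: pass
    ex=np.cross([0,0,1],nn);ex/=np.linalg.norm(ex)   # horizontal in panel
    blue=box&(hsv[:,0]>95)&(hsv[:,0]<125)&(hsv[:,1]>150)
    h=(P-c0)@nn
    W=P[blue&(h>.012)&(h<.05)]
    lab=cv2.kmeans(W[:,1:2].astype(np.float32),3,None,(3,50,1e-4),5,cv2.KMEANS_PP_CENTERS)[1].ravel()
    cs=[]
    ey=np.cross(nn,ex)
    for l in range(3):
        w=W[lab==l]; w=w[((w-c0)@nn)>.034] # top rim
        a=np.stack([(w-c0)@ex,(w-c0)@ey],1).astype(np.float32)
        r=cv2.minAreaRect(a*1000)
        vec=np.linalg.svd(a-a.mean(0))[2][0];d=vec[0]*ex+vec[1]*ey; mid=(a.max(0)+a.min(0))/2
        mm=a.mean(0);mm=np.array(r[0])/1000
        ctr=c0+mm[0]*ex+mm[1]*ey+nn*.03
        print('  wing',ctr.round(4),'dir',d.round(3),'size',np.round(r[1],1),len(w), 'ang in panel',np.degrees(np.arctan2(vec[1],vec[0])).round(1))
    # rings
    Wm=box&(P[:,2]<.02)&(P[:,2]>.004)&(px.min(1)>150)&(hsv[:,1]<50)
    M=np.zeros(c['depth'].shape,np.uint8);M[uv[Wm,1],uv[Wm,0]]=1
    k,L,st,_=cv2.connectedComponentsWithStats(M)
    for i in range(1,k):
        if st[i,4]>40:
            q=P[Wm][L[uv[Wm,1],uv[Wm,0]]==i]; (x,y),r=cv2.minEnclosingCircle((q[:,:2]*1000).astype(np.float32));print('  ring',x.__round__(1),y.__round__(1),'r',round(r,1),q.mean(0).round(4),st[i,4])
    for nm,sel in [('red',((hsv[:,0]<8)|(hsv[:,0]>172))&(hsv[:,1]>170)&(px[:,2]>100))]:
        sel&=(P[:,0]>.3)&(P[:,0]<.65)&(P[:,1]<-.1)&(P[:,1]>-.5)&(P[:,2]>0)&(P[:,2]<.1)
        M=np.zeros(c['depth'].shape,np.uint8);M[uv[sel,1],uv[sel,0]]=1;M=cv2.morphologyEx(M,cv2.MORPH_CLOSE,np.ones((9,3)))
        k,L,st,_=cv2.connectedComponentsWithStats(M)
        for i in range(1,k):
            if st[i,4]>30:
                q=P[sel][L[uv[sel,1],uv[sel,0]]==i];print('  red',q.min(0).round(3),q.max(0).round(3),q.mean(0).round(3),len(q))
E
python3 est.py
```

```text
scene panel n [-0.404 -0.014  0.915] tilt 23.82 yaw 1.95 5470 5819
  wing [0.5896 0.0031 0.0846] dir [-0.882  0.272 -0.385] size [39.5  9.5] 119 ang in panel -107.6
  wing [0.5869 0.0923 0.0847] dir [-0.851 -0.363 -0.381] size [10.  39.7] 141 ang in panel -70.5
  wing [ 0.5925 -0.0865  0.0845] dir [-0.906 -0.133 -0.402] size [10.7 38.3] 117 ang in panel -84.1
  ring 524.2 -91.9 r 29.9 [ 0.5245 -0.0917  0.013 ] 226
  ring 521.7 -2.2 r 29.8 [ 0.5204 -0.0023  0.0134] 247
  ring 521.0 89.3 r 31.0 [0.5184 0.0885 0.0131] 292
  red [ 0.458 -0.257  0.003] [ 0.496 -0.224  0.068] [ 0.473 -0.238  0.033] 312
  red [ 0.398 -0.323  0.003] [ 0.424 -0.299  0.051] [ 0.408 -0.308  0.025] 178
side panel n [-0.404 -0.015  0.915] tilt 23.82 yaw 2.16 2386 2522
  wing [0.5916 0.0066 0.0826] dir [ 0.86  -0.347  0.374] size [26.4  6.4] 17 ang in panel 67.7
  wing [0.5913 0.0953 0.0839] dir [-0.852 -0.357 -0.382] size [ 6.3 28.4] 14 ang in panel -71.0
  wing [ 0.604  -0.0813  0.0866] dir [-0.893 -0.212 -0.397] size [6.7 8.9] 5 ang in panel -79.7
  ring 517.8 -2.2 r 136.4 [0.5213 0.0117 0.0113] 1730
  red [ 0.462 -0.25   0.002] [ 0.494 -0.224  0.064] [ 0.477 -0.235  0.027] 131
```

```bash
cat >> h.py <<'E'
yaw=np.radians(1.9);T=np.radians(24)
n=np.array([-np.sin(T)*np.cos(yaw),-np.sin(T)*np.sin(yaw),np.cos(T)])
ex=np.array([np.sin(yaw),-np.cos(yaw),0]);ey=np.cross(n,ex)
my=-ex
wb=np.array([.591,.0035,.0838])
wing={'a':wb+.09*my,'b':wb,'c':wb-.09*my}
ang={'a':19.5,'b':-18,'c':6.5}
def wpose(k,off,extra=0):
    p=wing[k]+n*off; y=-n
    z=R.from_rotvec(n*np.radians(ang[k]+extra)).apply(ex); x=np.cross(y,z)
    return p,R.from_matrix(np.stack([x,y,z],1))
def delta(p,Rt):
    o=manip.get_obs(); d=(p-np.array(o['position']))*100
    rv=np.degrees((Rt*R.from_quat(o['ee_rot']).inv()).as_rotvec())
    print('shift',d.round(2),'rot',rv.round(2)); return d,rv
def st():
    o=manip.get_obs();print('t',round(float(o['clock']),2),'p',np.round(o['position'],4),'q',np.round(o['joint_pos'],2),'F',np.round(o['ft_force'],1),'T',np.round(o['torque'],2),'Tn',round(float(np.dot(o['torque'],n)),2),'g',round(float(o['grip_width']),3))
E
python3 -c "
from h import *
print(n,ex,ey,wing)
delta(*wpose('c',.11));delta(*wpose('c',-.015))"
```

```text
[-0.40651303 -0.01348543  0.91354546] [ 0.03315518 -0.99945022  0.        ] [0.9130432  0.03028876 0.40673664] {'a': array([0.58801603, 0.09345052, 0.0838    ]), 'b': array([0.591 , 0.0035, 0.0838]), 'c': array([ 0.59398397, -0.08645052,  0.0838    ])}
shift [30.08 48.56 -4.71] rot [  3.94 -23.74 -14.8 ]
shift [ 35.16  48.73 -16.13] rot [  3.94 -23.74 -14.8 ]
```

>>> arm_command([
  [[10,16,2,0,0,0],[20,32,0,2,-12,-7],[30,48.5,-4.7,3.94,-23.74,-14.8],[30,48.5,-4.7,3.94,-23.74,-14.8],[30,48.5,-4.7,3.94,-23.74,-14.8],[30,48.5,-4.7,3.94,-23.74,-14.8],[30,48.5,-4.7,3.94,-23.74,-14.8],[30,48.5,-4.7,3.94,-23.74,-14.8],[30,48.5,-4.7,3.94,-23.74,-14.8],[30,48.5,-4.7,3.94,-23.74,-14.8],[30,48.5,-4.7,3.94,-23.74,-14.8],[30,48.5,-4.7,3.94,-23.74,-14.8],[30,48.5,-4.7,3.94,-23.74,-14.8],[30,48.5,-4.7,3.94,-23.74,-14.8],[30,48.5,-4.7,3.94,-23.74,-14.8],[30,48.5,-4.7,3.94,-23.74,-14.8]],
], claw=4.5, newtons=40)

```text
clock: 2.8
position: [0.548, -0.09, 0.1844]
ee_rot: [-0.097, -0.684, 0.696, -0.197]
ft_force: [-0.6, 0.2, -0.5]
grip_width: 0.529
```

```bash
python3 -c "
from h import *
st();delta(*wpose('c',-.015))
c=cam('wrist','w1')
X=[]
for k in 'abc':
  u=R.from_rotvec(n*np.radians(ang[k])).apply(ey)
  X+=[wing[k]+.013*n+u*.022,wing[k]+.013*n-u*.022]
q=proj(c,X).astype(int);im=c['pixels'].copy()
for i in range(3): cv2.line(im,tuple(map(int,q[2*i])),tuple(map(int,q[2*i+1])),(0,255,255),1)
cv2.imwrite('pics/w1o.png',im)
"
```

```text
t 2.8 p [ 0.548  -0.09    0.1844] q [ 0.8  -0.03 -0.66  2.04 -0.13  0.72 -1.21] F [-0.6  0.2 -0.5] T [0.03 0.43 0.01] Tn -0.01 g 0.529
shift [  5.2    0.37 -11.43] rot [ 0.02 -0.    0.13]
```

View pics/w1o.png

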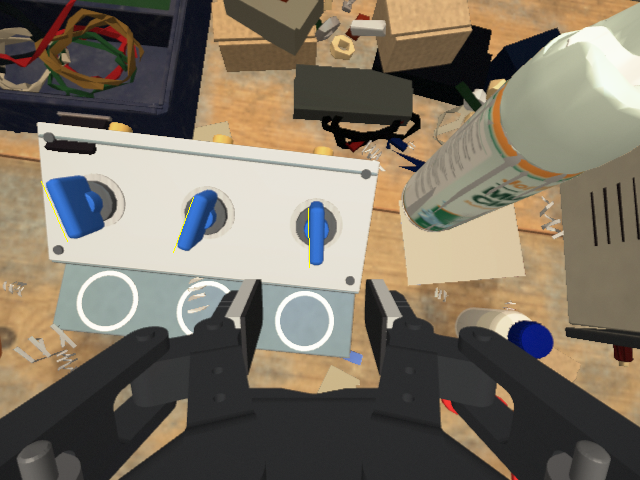

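The wrist view shows the three blue wings (around (75,205), (196,220), (316,233)) and the rings. My overlay lines sit on them to within 1–3 mm, so I'll refine the wing poses from this view.

```bash
cp last_wrist.pkl w1.pkl; python3 - <<'E'
from h import *
c=pickle.load(open('w1.pkl','rb'))
P,uv=pts(c);hsv=cv2.cvtColor(c['pixels'],cv2.COLOR_BGR2HSV)[uv[:,1],uv[:,0]].astype(int)
px=c['pixels'][uv[:,1],uv[:,0]].astype(int)
box=(P[:,0]>.45)&(P[:,0]<.75)&(P[:,1]>-.16)&(P[:,1]<.16)
b=box&(hsv[:,1]<40)&(px.min(1)>150)&(P[:,2]>.037)&(P[:,2]<.078)
h=(P-wb)@n+.03
k=b&(abs(h)<.006);Q=P[k];c0=Q.mean(0);nn=np.linalg.svd(Q-c0,full_matrices=False)[2][2];nn*=np.sign(nn[2])
print('n',nn,n,'h panel',h[k].mean())
h=(P-c0)@nn
bl=box&(hsv[:,0]>95)&(hsv[:,0]<125)&(hsv[:,1]>120)&(h>.037)&(h<.05)
for kk in 'abc':
    s=bl&(abs(P[:,1]-wing[kk][1])<.04);w=P[s];d=w-wing[kk]
    a=np.stack([d@ex,d@ey],1).astype(np.float32)*1000
    r=cv2.minAreaRect(a);vec=np.linalg.svd(a-a.mean(0),full_matrices=False)[2][0]
    print(kk,'offset mm (ex,ey)',np.round(r[0],1),np.round(r[1],1),'angle from upslope',round((np.degrees(np.arctan2(vec[1],vec[0]))%180)-90,1),len(w),h[s].max().round(4))
wm=box&(P[:,2]<.02)&(P[:,2]>.004)&(px.min(1)>190)&(hsv[:,1]<40)
M=np.zeros((480,640),np.uint8);M[uv[wm,1],uv[wm,0]]=1
N,L,s_,_=cv2.connectedComponentsWithStats(M)
for i in range(1,N):
    if s_[i,4]>150:
        q=P[wm][L[uv[wm,1],uv[wm,0]]==i];print('ring',cv2.minEnclosingCircle((q[:,:2]*1000).astype(np.float32)),q[:,2].mean())
E
```

```text
n [-0.4068991  -0.0127182   0.91338457] [-0.40651303 -0.01348543  0.91354546] h panel 0.0008513825939152964
a offset mm (ex,ey) [6.2 2.5] [11.6 42.7] angle from upslope 19.7 1069 0.0446
b offset mm (ex,ey) [5.8 2.7] [43.1 11.3] angle from upslope -17.2 900 0.0447
c offset mm (ex,ey) [5.2 2.5] [10.9 42.7] angle from upslope 4.9 842 0.0444
ring ((520.005126953125, 86.31072998046875), 27.535072326660156) 0.013719575399217348
ring ((523.8142700195312, -2.0098214149475098), 27.290685653686523) 0.013909880879489932
ring ((525.7279052734375, -93.53313446044922), 27.516883850097656) 0.013701874455835431
```

```bash
python3 - <<'E'
from h import *
c=pickle.load(open('w1.pkl','rb'));im=c['pixels'].copy()
off={'a':(6.2,2.5,19.7),'b':(5.8,2.7,-17.2),'c':(5.2,2.5,4.9)}
for k in 'abc':
    for (o,col) in [((0,0,ang[k]),(0,255,255)),(off[k],(0,0,255))]:
        w=wing[k]+ex*o[0]/1000+ey*o[1]/1000+.013*n;u=R.from_rotvec(n*np.radians(o[2])).apply(ey)
        q=proj(c,[w-.022*u,w+.022*u]);cv2.line(im,tuple(map(int,q[0].round())),tuple(map(int,q[1].round())),col,1);print(k,q.round(1).tolist())
    q=proj(c,[wing[k]-.03*n]);print(q)
cv2.imwrite('pics/w1p.png',cv2.resize(im[120:320,20:400],(760,400)))
E
```

```text
a [[67.3, 241.1], [41.4, 181.1]]
a [[76.0, 238.7], [50.1, 178.5]]
[[ 92.15327041 202.09957734]]
b [[173.4, 252.4], [193.4, 197.5]]
b [[181.8, 249.9], [201.5, 194.3]]
[[201.82724509 213.93264899]]
c [[309.1, 267.8], [308.7, 208.7]]
c [[315.7, 265.3], [317.4, 206.0]]
[[309.46851947 225.54640617]]
```

View pics/w1p.png

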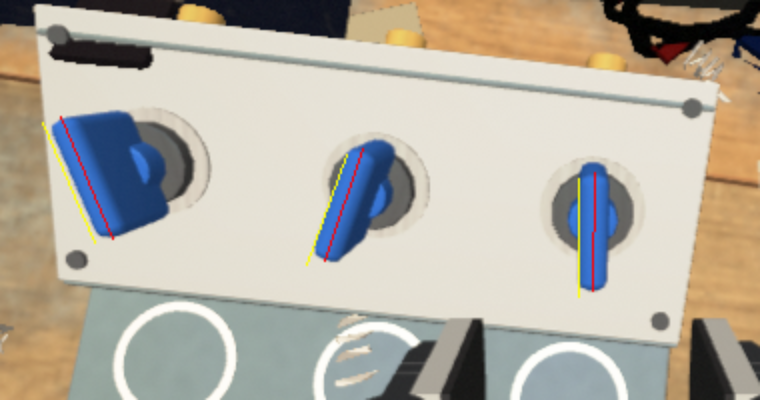

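The red lines from the wrist measurement lie right on the wings, so I'll adopt it. Next I go in on knob c.

```bash
cat >> h.py <<'E'
wb=wb+.0053*ex+.0025*ey
wing={'a':wb+.0905*my,'b':wb,'c':wb-.0898*my}
ang={'a':19.6,'b':-17.3,'c':5.2}
E
python3 -c "
from h import *
delta(*wpose('c',.04));delta(*wpose('c',-.014));delta(*wpose('c',-.014,10))"
```

```text
shift [ 3.21 -0.22 -6.31] rot [ 0.54  0.02 -1.07]
shift [  5.4   -0.15 -11.24] rot [ 0.54  0.02 -1.07]
shift [  5.4   -0.15 -11.24] rot [-3.52 -0.11  8.06]
```

>>> arm_command([
  [[3.2,-0.2,-6.3,0.5,0,-1.1],[3.2,-0.2,-6.3,0.5,0,-1.1],[4.3,-0.2,-8.8,0.5,0,-1.1],[5.4,-0.15,-11.2,0.5,0,-1.1],[5.4,-0.15,-11.2,0.5,0,-1.1],[5.4,-0.15,-11.2,0.5,0,-1.1],[5.4,-0.15,-11.2,0.5,0,-1.1]],
])

```text
clock: 3.55
position: [0.6028, -0.0905, 0.0738]
ee_rot: [-0.104, -0.686, 0.695, -0.191]
ft_force: [-0.1, -0.2, 0.3]
grip_width: 0.529
```

```bash
python3 -c "
from h import *
st();delta(*wpose('c',-.014))
c=cam('wrist','w2')"
```

```text
t 3.55 p [ 0.6028 -0.0905  0.0738] q [ 0.68  0.26 -0.62  2.02  0.21  0.49 -1.51] F [-0.1 -0.2  0.3] T [-0.03  0.43  0.03] Tn 0.03 g 0.529
shift [-0.07 -0.08 -0.18] rot [ 0.07  0.11 -0.06]
```

View pics/w2.png

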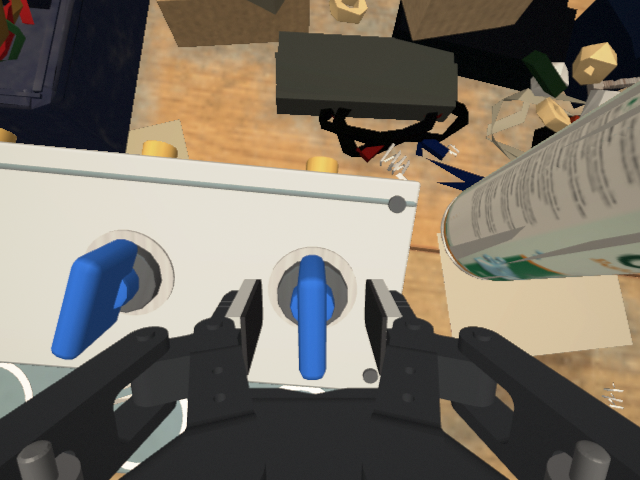

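Wing c is centred between the pads (u≈312). I'll close on it, then twist 10°.

>>> arm_command([
  [[0,0,0,0,0,0],[0,0,0,0,0,0],[0,0,0,0,0,0],[0,0,0,0,0,0],[0,0,0,0,0,0],[0,0,0,0,0,0]],
], claw=0, newtons=40)

```text
clock: 4.2
position: [0.6026, -0.09, 0.0731]
ee_rot: [-0.104, -0.686, 0.695, -0.191]
ft_force: [-6.4, 0.8, 9.2]
grip_width: 0.123
```

```bash
python3 -c "
from h import *
st();delta(*wpose('c',-.014))"
```

```text
t 4.2 p [ 0.6026 -0.09    0.0731] q [ 0.67  0.27 -0.62  2.02  0.21  0.49 -1.51] F [-6.4  0.8  9.2] T [0.06 0.92 0.22] Tn 0.16 g 0.123
shift [-0.04 -0.13 -0.11] rot [ 0.07  0.05 -0.11]
```

>>> arm_command([
  [[0,0,0,-1.6,0,3.65],[0,0,0,-3.2,-0.1,7.3],[0,0,0,-4.1,-0.1,9.1],[0,0,0,-4.1,-0.1,9.1],[0,0,0,-4.1,-0.1,9.1]],
])

```text
clock: 4.7
position: [0.6025, -0.0895, 0.0731]
ee_rot: [-0.042, -0.666, 0.701, -0.25]
ft_force: [-8.1, 3.0, 9.6]
grip_width: 0.123
```

```bash
python3 -c "
from h import *
st();delta(*wpose('c',-.014))"
```

```text
t 4.7 p [ 0.6025 -0.0895  0.0731] q [ 0.7   0.27 -0.66  2.02  0.24  0.49 -1.35] F [-8.1  3.   9.6] T [0.45 1.06 0.3 ] Tn 0.08 g 0.123
shift [-0.04 -0.18 -0.11] rot [ 4.15  0.13 -9.24]
```

>>> arm_command([
  [[0,0,0,-1.6,0,3.65],[0,0,0,-2.4,-0.1,5.5],[0,0,0,-2.4,-0.1,5.5],[0,0,0,-2.4,-0.1,5.5]],
])

```text
clock: 5.1
position: [0.6024, -0.0892, 0.0731]
ee_rot: [-0.006, -0.653, 0.702, -0.284]
ft_force: [-7.7, 3.2, 11.0]
grip_width: 0.119
```

```bash
python3 -c "
from h import *
st();delta(*wpose('c',-.014));cam('wrist','w3')"
```

```text
t 5.1 p [ 0.6024 -0.0892  0.0731] q [ 0.72  0.28 -0.68  2.02  0.25  0.5  -1.26] F [-7.7  3.2 11. ] T [0.65 1.19 0.34] Tn 0.03 g 0.119
shift [-0.03 -0.21 -0.1 ] rot [  6.55   0.23 -14.75]
```

View pics/w3.png

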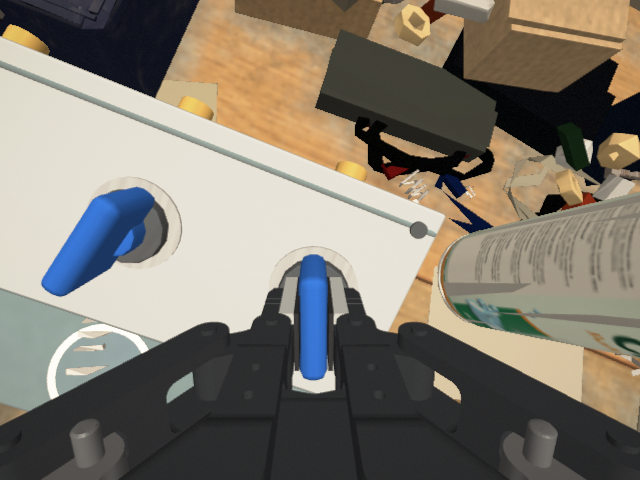

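The wing stays aligned with the tool after 15° and the twisting torque stays below about 0.15 N m, so knob c is the loose one. I'll keep turning, 53° more.

>>> arm_command([
  [[0,0,0,-3,-0.1,6.7],[0,0,0,-6,-0.2,13.4],[0,0,0,-9,-0.3,20.1],[0,0,0,-12,-0.4,26.9],[0,0,0,-15,-0.5,33.7],[0,0,0,-18,-0.6,40.4],[0,0,0,-20.3,-0.7,45.7],[0,0,0,-21.5,-0.7,48.4],[0,0,0,-21.5,-0.7,48.4],[0,0,0,-21.5,-0.7,48.4],[0,0,0,-21.5,-0.7,48.4],[0,0,0,-21.5,-0.7,48.4]],
])

```text
clock: 6.35
position: [0.6007, -0.0875, 0.0722]
ee_rot: [0.31, -0.459, 0.63, -0.545]
ft_force: [-24.9, 9.5, 23.4]
grip_width: 0.121
```

```bash
python3 -c "
from h import *
st();delta(*wpose('c',-.014));cam('wrist','w4')"
```

```text
t 6.35 p [ 0.6007 -0.0875  0.0722] q [ 0.89  0.33 -0.87  2.02  0.4   0.52 -0.45] F [-24.9   9.5  23.4] T [1.88 3.17 0.81] Tn -0.07 g 0.121
shift [ 0.15 -0.38 -0.01] rot [ 27.91   0.77 -63.3 ]
```

View pics/w4.png

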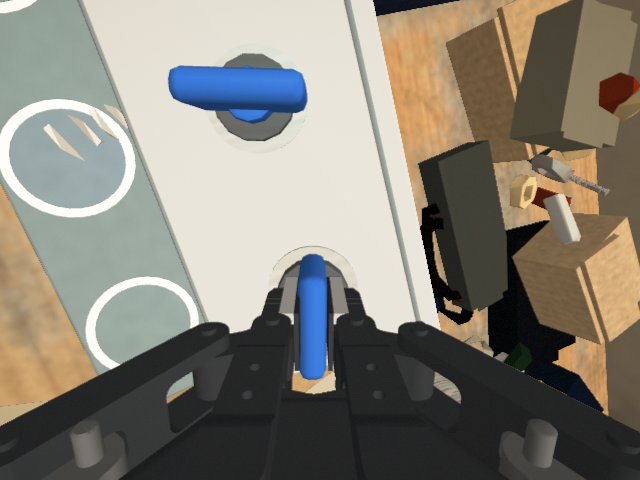

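>>> arm_command([
  [[0,0,0,0,0,0],[0,0,0,0,0,0],[0,0,0,0,0,0],[-1.2,0,2.7,0,0,0],[-2.8,-0.1,6.4,0,0,0],[-4.9,-0.2,11,0,0,0],[-7,-0.2,15,0,0,0],[-7,-0.2,15,0,0,0]],
], claw=3.5)

```text
clock: 7.2
position: [0.5332, -0.0928, 0.2265]
ee_rot: [0.307, -0.455, 0.633, -0.545]
ft_force: [-0.3, -0.3, -0.1]
grip_width: 0.411
```

```bash
python3 - <<'E'
from h import *
st();c=cam('wrist','w5');cam('scene','s5')
P,uv=pts(c);hsv=cv2.cvtColor(c['pixels'],cv2.COLOR_BGR2HSV)[uv[:,1],uv[:,0]].astype(int)
h=(P-wb)@n+.03
bl=(hsv[:,0]>95)&(hsv[:,0]<125)&(hsv[:,1]>120)&(h>.037)&(h<.05)
for kk in 'abc':
    s=bl&(np.linalg.norm(P-wing[kk],axis=1)<.04);w=P[s]
    if len(w)<50: continue
    d=w-wing[kk];a=np.stack([d@ex,d@ey],1)*1000
    vec=np.linalg.svd(a-a.mean(0),full_matrices=False)[2][0]
    print(kk,a.mean(0),'angle change',(np.degrees(np.arctan2(vec[1],vec[0]))-90-ang[kk])%180,len(w))
E
```

```text
t 7.2 p [ 0.5332 -0.0928  0.2265] q [ 1.33 -0.18 -1.07  2.   -0.35  0.84  0.17] F [-0.3 -0.3 -0.1] T [-0.01  0.42 -0.01] Tn -0.01 g 0.411
a [  8.00729498 -13.03059239] angle change 161.86217090223082 271
b [ 0.12708574 -0.22722681] angle change 179.75383221560946 786
c [-1.8257591  -0.01619842] angle change 68.67967301680346 613
```

View pics/w5.png

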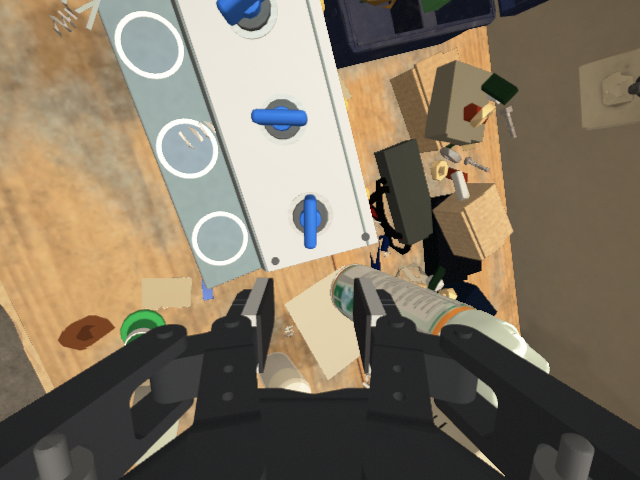

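c turned 68.7° (1.199 rad) and b is unchanged. Next, the marker: I'll go above and behind it with the tool vertical.

```bash
cat >> h.py <<'E'
def down(p,yawdeg=0):
    m=np.array([[-1,0,0],[0,0,-1],[0,-1,0.]]) .T
    return np.array(p,float),R.from_euler('z',yawdeg,degrees=True)*R.from_matrix(np.stack([[-1,0,0],[0,0,-1],[0,-1,0]],1).astype(float))
E
python3 -c "
from h import *
delta(*down([.42,-.235,.22]))"
```

```text
shift [-11.29 -14.16  -0.43] rot [ 15.56  20.77 -74.89]
```

>>> arm_command([
  [[-3,-3,0,0,0,0],[-11.3,-14.2,-0.4,15.6,20.8,-74.9],[-11.3,-14.2,-0.4,15.6,20.8,-74.9],[-11.3,-14.2,-0.4,15.6,20.8,-74.9],[-11.3,-14.2,-0.4,15.6,20.8,-74.9],[-11.3,-14.2,-0.4,15.6,20.8,-74.9],[-11.3,-14.2,-0.4,15.6,20.8,-74.9],[-11.3,-14.2,-0.4,15.6,20.8,-74.9],[-11.3,-14.2,-0.4,15.6,20.8,-74.9],[-11.3,-14.2,-0.4,15.6,20.8,-74.9],[-11.3,-14.2,-0.4,15.6,20.8,-74.9],[-11.3,-14.2,-0.4,15.6,20.8,-74.9],[-11.3,-14.2,-0.4,15.6,20.8,-74.9],[-11.3,-14.2,-0.4,15.6,20.8,-74.9],[-11.3,-14.2,-0.4,15.6,20.8,-74.9]],
], claw=4.6)

```text
clock: 8.8
position: [0.4193, -0.234, 0.2182]
ee_rot: [0.002, 0.708, -0.706, 0.002]
ft_force: [-0.2, 0.6, 0.2]
grip_width: 0.537
```

```bash
python3 - <<'E'
from h import *
st();c=cam('wrist','w6')
P,uv=pts(c);hsv=cv2.cvtColor(c['pixels'],cv2.COLOR_BGR2HSV)[uv[:,1],uv[:,0]].astype(int)
sel=((hsv[:,0]<8)|(hsv[:,0]>172))&(hsv[:,1]>150)&(P[:,2]>0)&(P[:,2]<.09)&(np.hypot(P[:,0]-.476,P[:,1]+.237)<.05)
q=P[sel];print(len(q),q.min(0).round(4),q.max(0).round(4))
t=q[q[:,2]>.055];print('top',t.mean(0).round(4),t.min(0).round(4),t.max(0).round(4))
f=q[q[:,2]<.012];print('foot',f.min(0).round(4),f.max(0).round(4),cv2.minEnclosingCircle((f[:,:2]*1000).astype(np.float32)))
for th in ['thinner_bottle_mid','white_carton_mid']:
    for m in manip.masks_of('wrist',th):
        p,_=pts(c,m['mask']);p=p[p[:,2]>.02];print(th,m['p'],np.percentile(p,[2,50,98],axis=0).round(3).tolist())
E
```

```text
t 8.8 p [ 0.4193 -0.234   0.2182] q [ 1.53  0.14 -1.16  1.8   0.13  1.28 -1.24] F [-0.2  0.6  0.2] T [-0.03 -0.   -0.02] Tn -0.0 g 0.537
1150 [ 0.4603 -0.2677  0.0008] [ 0.4989 -0.2289  0.0676]
top [ 0.4795 -0.2482  0.0643] [ 0.4673 -0.2603  0.0591] [ 0.4912 -0.2366  0.0676]
foot [ 0.4603 -0.2677  0.0008] [ 0.4989 -0.2289  0.012 ] ((479.31622314453125, -248.07757568359375), 19.86629295349121)
thinner_bottle_mid 0.55 [[0.52, -0.276, 0.031], [0.534, -0.257, 0.074], [0.554, -0.24, 0.094]]
white_carton_mid 0.9 [[0.391, -0.264, 0.027], [0.416, -0.24, 0.052], [0.438, -0.216, 0.054]]
```

View pics/w6.png

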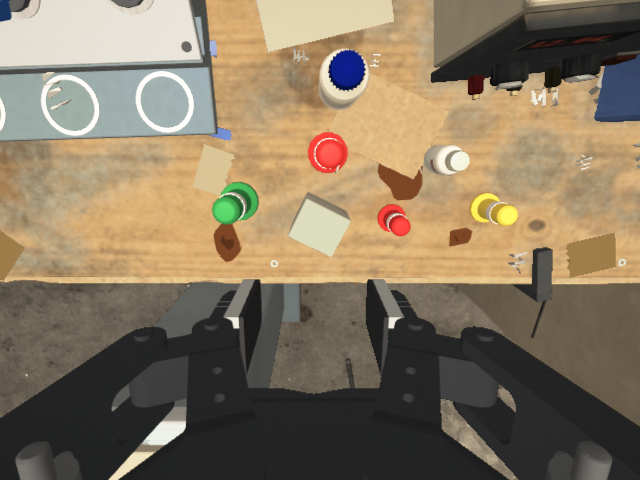

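The larger red marker is at (328,152) and the smaller one at (395,220). The thinner bottle is behind the marker and the carton in front, so I'll close the jaws along y. First I go over it and recheck.

>>> arm_command([
  [[3,-0.6,-4,0,0,0],[6,-1.3,-9,0,0,0],[6,-1.3,-10,0,0,0],[6,-1.3,-10,0,0,0]],
])

```text
clock: 9.35
position: [0.4787, -0.2459, 0.1156]
ee_rot: [0.0, 0.71, -0.704, 0.001]
ft_force: [-0.6, 0.8, 0.6]
grip_width: 0.54
```

```bash
python3 - <<'E'
from h import *
st();c=cam('wrist','w7')
P,uv=pts(c);hsv=cv2.cvtColor(c['pixels'],cv2.COLOR_BGR2HSV)[uv[:,1],uv[:,0]].astype(int)
sel=((hsv[:,0]<8)|(hsv[:,0]>172))&(hsv[:,1]>150)&(P[:,2]>0)&(P[:,2]<.09)&(np.hypot(P[:,0]-.478,P[:,1]+.245)<.05)
q=P[sel];print(len(q),q.min(0).round(4),q.max(0).round(4))
for a,b in [(.055,.09),(0,.012)]:
    t=q[(q[:,2]>a)&(q[:,2]<b)]
    if len(t)>5: print(a,t.mean(0).round(4),t.min(0).round(4),t.max(0).round(4),cv2.minEnclosingCircle((t[:,:2]*1000).astype(np.float32)))
delta(*down([.479,-.247,.029]))
E
```

```text
t 9.35 p [ 0.4787 -0.2459  0.1156] q [ 1.28  0.45 -1.06  1.79  0.42  1.16 -1.49] F [-0.6  0.8  0.6] T [-0.02  0.02 -0.  ] Tn 0.01 g 0.54
2449 [ 4.441e-01 -2.674e-01  1.000e-04] [ 0.4993 -0.2286  0.067 ]
0.055 [ 0.4814 -0.2482  0.0638] [ 0.4678 -0.26    0.0552] [ 0.4919 -0.2364  0.067 ] ((479.73065185546875, -248.2767333984375), 12.531330108642578)
0 [ 0.4883 -0.248   0.0095] [ 4.441e-01 -2.674e-01  1.000e-04] [ 0.4993 -0.2286  0.012 ] ((471.71099853515625, -247.90924072265625), 27.60362434387207)
shift [-0.01 -0.07 -8.87] rot [-0.38  0.19 -0.03]
```

View pics/w7.png

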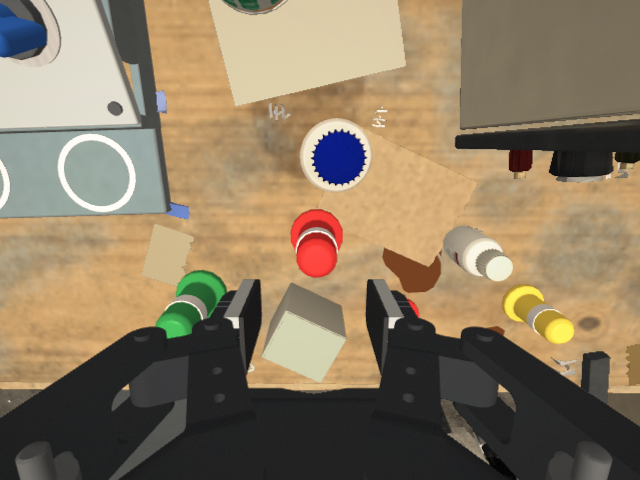

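>>> arm_command([
  [[0.1,-0.2,-4,-0.4,0.2,0],[0.1,-0.2,-7,-0.4,0.2,0],[0.1,-0.2,-8.7,-0.4,0.2,0],[0.1,-0.2,-8.7,-0.4,0.2,0],[0.1,-0.2,-8.7,-0.4,0.2,0]],
])

```text
clock: 9.9
position: [0.4812, -0.2495, 0.0331]
ee_rot: [-0.001, -0.706, 0.708, -0.001]
ft_force: [0.3, 0.9, 0.5]
grip_width: 0.54
```

>>> arm_command([
  [[0,0,0,0,0,0],[0,0,0,0,0,0],[0,0,0,0,0,0],[0,0,0,0,0,0],[0,0,0,0,0,0]],
], claw=0, newtons=30)

```text
clock: 10.4
position: [0.4815, -0.2496, 0.0332]
ee_rot: [-0.001, -0.706, 0.709, -0.001]
ft_force: [-2.6, -0.1, 9.0]
grip_width: 0.289
```

```bash
python3 - <<'E'
from h import *
st();c=cam('wrist','w8')
E
```

```text
t 10.4 p [ 0.4815 -0.2496  0.0332] q [ 1.19  0.56 -0.98  1.85  0.54  1.03 -1.57] F [-2.6 -0.1  9. ] T [ 0.09  0.46 -0.05] Tn -0.09 g 0.289
```

View pics/w8.png

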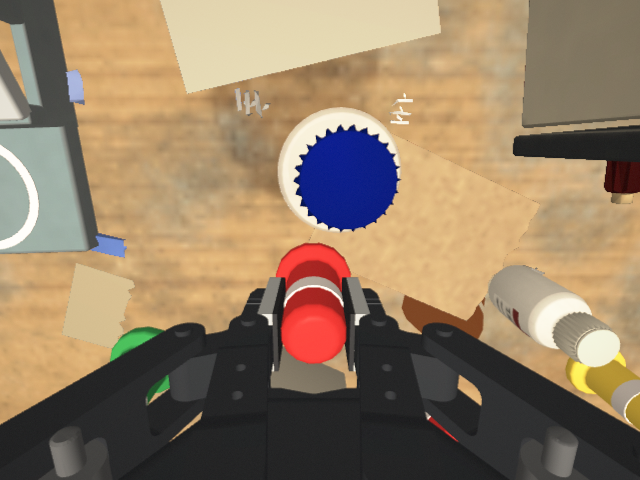

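The marker is held (opening 24.6 mm) and upright. I'll lift it and carry it over to spot c.

>>> arm_command([
  [[0,0,2,0,0,0],[0,0,5,0,0,0],[0,0,9,0,0,0],[0,0,9,0,0,0],[1,4,9,0,0,0],[2.5,8,9,0,0,0],[4,12,9,0,0,0],[4.5,15.6,9,0,0,0],[4.5,15.6,9,0,0,0],[4.5,15.6,9,0,0,0]],
])

```text
clock: 11.45
position: [0.5256, -0.0923, 0.1217]
ee_rot: [0.0, -0.706, 0.708, -0.001]
ft_force: [-0.4, -0.1, -1.0]
grip_width: 0.287
```

```bash
python3 - <<'E'
from h import *
st();c=cam('wrist','w9')
delta(*down([.527,-.0935,.0465]))
P,uv=pts(c);hsv=cv2.cvtColor(c['pixels'],cv2.COLOR_BGR2HSV)[uv[:,1],uv[:,0]].astype(int)
px=c['pixels'][uv[:,1],uv[:,0]].astype(int)
wm=(P[:,2]<.02)&(P[:,2]>.004)&(px.min(1)>180)&(hsv[:,1]<40)&(P[:,0]>.48)&(P[:,0]<.57)&(abs(P[:,1]+.09)<.05)
q=P[wm];print('ring',len(q),q.min(0),q.max(0))
sel=((hsv[:,0]<8)|(hsv[:,0]>172))&(hsv[:,1]>150)&(P[:,2]>.05)&(np.hypot(P[:,0]-.525,P[:,1]+.093)<.05)
q=P[sel];print('red',q.min(0).round(4),q.max(0).round(4))
E
```

```text
t 11.45 p [ 0.5256 -0.0923  0.1217] q [ 1.    0.44 -1.1   1.79  0.43  1.17 -1.8 ] F [-0.4 -0.1 -1. ] T [-0.04  0.03  0.02] Tn 0.03 g 0.287
shift [ 0.15  0.01 -7.5 ] rot [0.18 0.07 0.02]
ring 865 [ 0.51107885 -0.1204777   0.01120777] [ 0.55200389 -0.06618735  0.0163655 ]
red [ 0.5125 -0.1123  0.0919] [ 0.5435 -0.0737  0.1558]
```

View pics/w9.png

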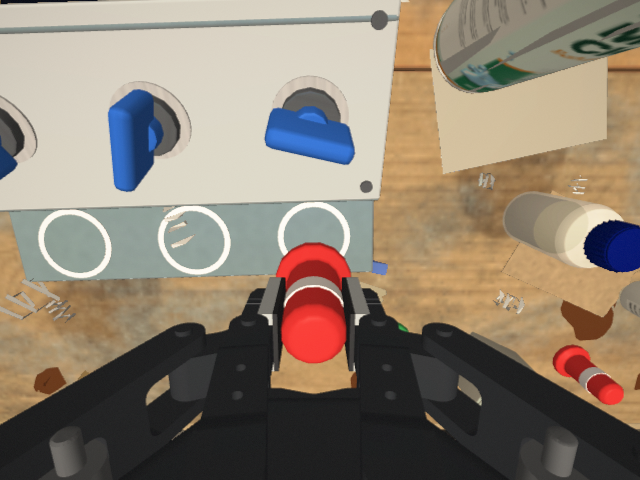

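>>> arm_command([
  [[0.15,0,-4,0,0,0],[0.15,0,-6,0,0,0],[0.15,0,-7,0,0,0],[0.15,0,-7.3,0,0,0],[0.15,0,-7.3,0,0,0],[0.15,0,-7.3,0,0,0]],
])

```text
clock: 12.1
position: [0.5277, -0.0933, 0.0494]
ee_rot: [-0.001, -0.706, 0.708, -0.001]
ft_force: [0.9, -0.3, -0.3]
grip_width: 0.286
```

```bash
python3 - <<'E'
from h import *
st();c=cam('side','d10');cv2.imwrite('pics/d10z.png',cv2.resize(c['pixels'][150:350,240:440],(600,600),interpolation=cv2.INTER_CUBIC))
E
```

```text
t 12.1 p [ 0.5277 -0.0933  0.0494] q [ 0.93  0.53 -1.02  1.85  0.53  1.05 -1.87] F [ 0.9 -0.3 -0.3] T [ 0.07 -0.05  0.01] Tn -0.02 g 0.286
```

View pics/d10z.png

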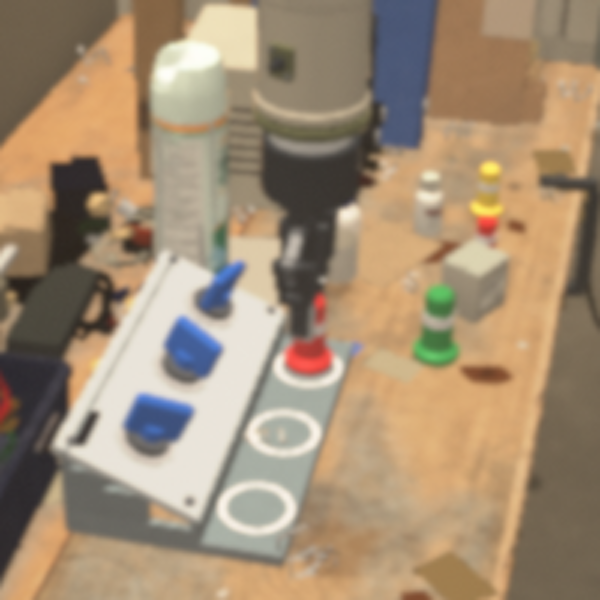

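The foot hangs about 4 mm above ring c (side zoom around (308,362)). I'll lower until contact.

>>> arm_command([
  [[0,0,-0.2,0,0,0],[0,0,-0.35,0,0,0],[0,0,-0.45,0,0,0],[0,0,-0.45,0,0,0],[0,0,-0.45,0,0,0]],
])

```text
clock: 12.65
position: [0.5274, -0.0931, 0.0452]
ee_rot: [-0.001, -0.706, 0.708, -0.0]
ft_force: [-5.7, 0.1, 16.5]
grip_width: 0.286
```

>>> arm_command([
  [[0,0,0.15,0,0,0],[0,0,0.15,0,0,0]],
])

```text
clock: 12.85
position: [0.5271, -0.093, 0.0455]
ee_rot: [-0.001, -0.706, 0.708, -0.0]
ft_force: [-0.0, 0.4, -0.6]
grip_width: 0.281
```

>>> arm_command([
  [[0,0,0,0,0,0],[0,0,0,0,0,0],[0,0,0,0,0,0],[0,0,0,0,0,0]],
], claw=4.8)

```text
clock: 13.25
position: [0.5269, -0.093, 0.0453]
ee_rot: [-0.0, -0.706, 0.708, -0.0]
ft_force: [-0.1, 0.3, 0.7]
grip_width: 0.562
```

>>> arm_command([
  [[0,0,1,0,0,0],[0,0,3,0,0,0],[0,0,6,0,0,0],[-2,0,10,0,0,0],[-5,0,14,0,0,0],[-8,0,17,0,0,0],[-8,0,17,0,0,0],[-8,0,17,0,0,0],[-8,0,17,0,0,0],[-8,0,17,0,0,0]],
])

```text
clock: 14.25
position: [0.4472, -0.0922, 0.2146]
ee_rot: [-0.0, 0.707, -0.707, 0.001]
ft_force: [-0.2, -0.8, -0.5]
grip_width: 0.563
```

```bash
python3 - <<'E'
from h import *
st();c=cam('wrist','w11');s=cam('scene','s11');cam('side','d11')
cv2.imwrite('pics/s11z.png',cv2.resize(s['pixels'][100:340,180:500],(800,600),interpolation=cv2.INTER_CUBIC))
P,uv=pts(c);hsv=cv2.cvtColor(c['pixels'],cv2.COLOR_BGR2HSV)[uv[:,1],uv[:,0]].astype(int)
px=c['pixels'][uv[:,1],uv[:,0]].astype(int)
near=np.hypot(P[:,0]-.525,P[:,1]+.093)<.04
sel=((hsv[:,0]<8)|(hsv[:,0]>172))&(hsv[:,1]>150)&near&(P[:,2]<.1)
q=P[sel]
for a,b in [(.067,.09),(.014,.024)]:
    t=q[(q[:,2]>a)&(q[:,2]<b)];print(len(t),cv2.minEnclosingCircle((t[:,:2]*1000).astype(np.float32)))
wm=near&(P[:,2]<.02)&(P[:,2]>.004)&(px.min(1)>180)&(hsv[:,1]<40);w=P[wm];print('ring',w.min(0),w.max(0),cv2.minEnclosingCircle((w[:,:2]*1000).astype(np.float32)))
for n_ in ['scene','side']:
  for t in ['white_carton_mid','thinner_bottle_mid','can_mid','pill_bottle_mid']:
    for m in manip.masks_of(n_,t)[:1]:
        print(n_,t,round(m['p'],2),np.round(m['bbox']))
E
```

```text
t 14.25 p [ 0.4472 -0.0922  0.2146] q [ 1.39  0.06 -1.29  1.86  0.06  1.27 -1.49] F [-0.2 -0.8 -0.5] T [ 0.02 -0.03  0.01] Tn -0.0 g 0.563
781 ((525.0430908203125, -94.09349822998047), 12.44492244720459)
503 ((524.7631225585938, -93.6130142211914), 19.619054794311523)
ring [ 0.49852374 -0.12046423  0.01117091] [ 0.55329197 -0.06607237  0.01603617] ((525.7346801757812, -93.40838623046875), 27.677318572998047)
scene white_carton_mid 0.8 [409. 232. 441. 268.]
scene thinner_bottle_mid 0.79 [371. 190. 390. 231.]
scene can_mid 0.96 [306. 114. 340. 221.]
scene pill_bottle_mid 0.56 [429. 190. 440. 219.]
side white_carton_mid 0.93 [388. 230. 410. 256.]
side thinner_bottle_mid 0.84 [345. 210. 361. 243.]
side can_mid 0.59 [291. 163. 314. 240.]
side pill_bottle_mid 0.47 [378. 205. 390. 230.]
```

View pics/w11.png

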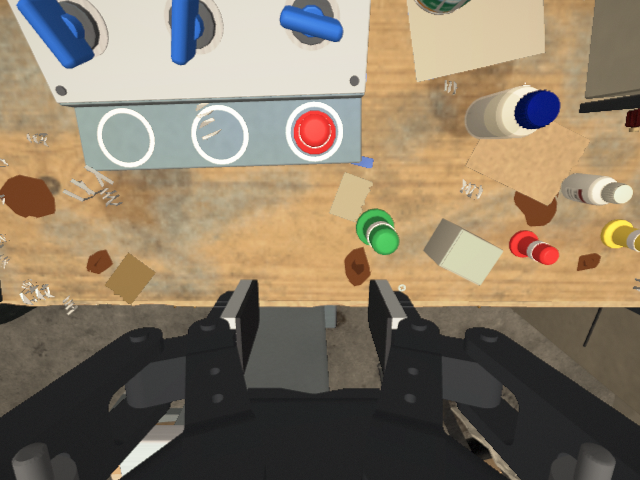

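View pics/s11z.png

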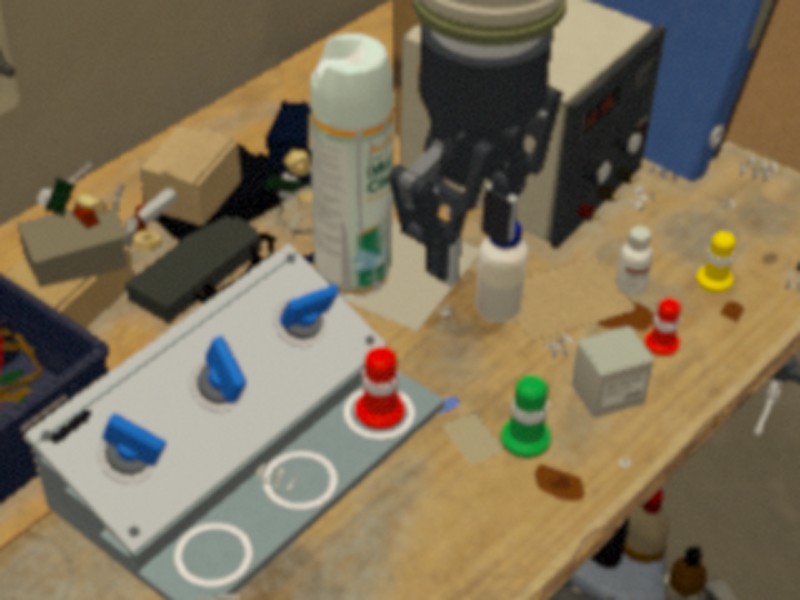

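The marker stands upright on ring c, within 1 mm of its centre at (314,130) in the wrist view. Knob c is turned and the bystanders haven't moved, so I'm handing in.

```bash
python3 -c "
from workcell import manip
print(manip.hand_in())"
```

```text
the job is handed in; nothing more can be done
None
```

The loose knob was the right one (c). I turned it to its stop and stood the larger red marker on the ring in front of it. The job is handed in, at about 14 s of the 72 s allowed; no verdict was reported.

- **Knobs:** I tried c first and it turned freely, with under about 0.2 N m on the wrist. The wrist camera measured a turn of 68.7°, about 1.20 rad. I never touched a or b. The camera check showed b unchanged; for a, only part of the wing was in view and the angle reading (about 18° off) was unusable. The later pictures show a where it was.
- **Marker:** it stands upright about 1 mm from the ring's centre, and its top and foot centres agree to within about 0.6 mm.
- **Bystanders:** all four stand where they were, shifted by no more than a few pixels in the scene and side pictures. The gripper was clear of everything at hand-in.
- **Camera disagreement:** the scene and wrist cameras differed by 5–10 mm in y. I followed the wrist camera, and both grasps came out centred.
- **Knob c force:** the wrist force reached about 35 N at knob c's stop, because the grip was slightly off the knob's axis; the limit is 120 N.

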